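Square up the source plate on the rail

TASK

Slide the carriage along the rail until it clicks home at the end stop. Then stand the try square on the rail and press it into the corner between the rail and the carriage's sagging upright plate, until its stock lies flat on the rail and its blade lies flush against the plate and holds it upright. Finish while still gripping the square and pressing it there, with nothing else propping the plate, so that the clamp screws can be tightened; leave everything else on the bench where it is.

Things in the scene. Friction and masses are not known exactly. Their poses are not given: they have to be found in the camera images.
- rail: The bare aluminium rail, fixed to the bench: 440 mm long, 80 mm wide on top, its flat top face 40 mm above the bench (foot flange 100 mm wide). Origin under its middle, on the bench; x across the rail, y along it towards the end stop (block 70 mm wide, 20 mm high on the rail top, from 163 to 181 mm along y), z up.
- track: The rail's top slab, with the flat top face on which the square is to stand (part of the rail; same origin and axes, top face at z = 40 mm).
- carriage (a joint): Travel of the carriage along the rail's +y, in m: 0.130 when it has run up to the end stop, where a spring ball in its jaw drops into a notch of the rail and holds it (about 10 N pulls it out again). It slides with about 3 N of drag. At travel t the plate's front face, when upright, stands at y = -0.100 + t in the rail's frame.
- carriage_block (a point): Centre of the top of the carriage's aluminium block, 18 mm above the rail top. The block is 100 mm wide (x), 118 mm long (y), its -y end 12 mm behind the front face of the upright plate that it carries. Behind the plate stand two side cheeks, 20 to 56 mm behind its front face, up to 74 mm above the rail top. Axes as the rail's.
- clamp_knob (a point): Centre of the round black knob on the carriage, by which it is slid: 31 mm diameter, 26 mm high, its underside 8 mm above the carriage's block, its centre 79 mm above the bench (39 mm above the rail top), on the rail's centre line, 95 mm behind (+y of) the front face of the upright plate. Axes as the rail's.
- faceplate (a joint): Lean of the carriage's upright plate in rad: 0 = square to the rail; positive = its top leans towards the rail's -y, away from the carriage. Its clamp screws are loose, so it swings freely and sags forward under its own weight to its stop at 0.10; it can be pushed back as far as -0.05. About 0.5 N near its top lifts it.
- plate_foot (a point): The corner for the square: mid-width on the front (-y) face of the upright plate, level with the rail top when upright. Plate: 90 mm wide, 10 thick, from 3 to 135 mm above the rail top, hinged on a cross pin 16 mm behind its front face, 12 mm above the rail top. Face flat but for two fittings 32 mm either side, 94 mm above the rail top, 24 mm long. Axes: z up the plate, y to its back.
- square: The try square, loose, standing on the bench on its stock, blade up; 270 g. Stock: aluminium, 120 mm long (y), 20 thick (x), 30 high (z). Blade: steel, 4 mm thick, 20 wide (y), rising at the stock's +y end to 150 mm above the stock's underside, its outer edge flush with the stock's +y end. Origin: centre of the stock's underside; y along the stock to the blade, z up the blade.
- square_grip (a point): Point in the stock at half its height (15 mm above its underside), 20 mm from the stock's middle towards its free end: a good place to take it across its 20 mm thickness. It lies 80 mm from the square's outer (blade) edge. Axes as the square's.
- square_heel (a point): The square's outer corner, at mid thickness: the foot of the blade's outer edge, on the stock's underside, 60 mm along +y from the square's origin. Axes as the square's.
- reagent_bottle: Bystander, not part of the job: amber glass reagent bottle, 105 mm tall, 56 mm across. Origin at the centre of its underside.
- beaker: Bystander, not part of the job: glass beaker, 85 mm tall, 64 mm across. Origin at the centre of its underside.
- screwdriver: Bystander, not part of the job: screwdriver with a black handle, 170 mm long, lying. Origin at the centre of its underside.
- hex_key: Bystander, not part of the job: small dark L-shaped hex key, 80 mm long, lying. Origin at the centre of its underside.
- vial_a: Bystander, not part of the job: small glass vial with a white cap, 58 mm tall, 28 mm across. Origin at the centre of its underside.
- vial_b: Bystander, not part of the job: second small glass vial, like the other. Origin at the centre of its underside.
- lens_ring: Bystander, not part of the job: flat aluminium ring, 68 mm outside, 14 mm thick, lying. Origin at the centre of its underside.
Mind the look-alikes: they are no part of the job. What is shaped like the square but green is not meant.

How it is judged:
By the outcome, as a careful person would: the job done as asked, in the order asked, and still so for the second after the job is handed in, while the arm keeps its last pose, push and grip.
It also fails if it takes over 58 s, if anything falls off the work surface, if the arm or the gripper's body presses on something with over 40 N, if the wrist force passes 120 N, or if a joint passes its speed limit or range.

ROBOT

A 6-joint arm with a two-finger parallel gripper is mounted at the origin on the work surface. World frame = base frame: x ahead of the robot, y to its left, z up, the work surface at z = 0. Lengths are in m, angles in rad, forces in N, time in s.
With the tool pointing down it reaches from about 0.35 to 0.775 m from the base axis. Payload 7.3 kg.
Tool frame: the origin (TCP) lies at the very end of the fingers, on their centre line; the grasp point (between the pads) lies 19 mm behind it; z points along the fingers, y is the line along which they close (so a half turn about z gives the same grasp; the last joint's range is limited). The gripper opens to 92 mm and grips with 3 to 60 N. Pads are 19 mm wide; open, the fingers measure 130 mm over their backs; the gripper's body (75 mm by 190 mm) begins 47 mm behind the grasp point.
Start: joints at [0.979, 0.342, 1.524, -0, 1.275, -0.146], TCP at [0.226, 0.474, 0.227] pointing down, gripper open.
Joint ranges: [-2.53, 2.53], [-0.77, 2.02], [0.04, 2.7], [-1, 4.14], [0.28, 2.66], [-3.11, 3.11]. Speed limits (rad/s): [2.57, 2.57, 3.14, 3.14, 3.14, 3.14].

INTERFACE

Orientations are given as [roll, pitch, yaw] about the fixed x, y, z axes, in that order (R = Rz(yaw) Ry(pitch) Rx(roll)).
In Python, from cell import robot gives the robot as it stands.
- The arm moves only by the tool apply_moves, never from a script. Its argument "rows" is a list of rows, each an object with "xyz": the shift along the tool's x, y, z in mm, a list of three; "turn": the turn about the tool's z in rad. A call has 1 to 10 rows; each row shifts and turns the commanded pose from where the row before left it, along the tool's axes as they then stand; what a row does not reach is not made up. A row lasts 1/8 s, in which the tool goes at most 62.5 mm and 10.7 degrees, less where a joint would pass 70% of its speed; a pose out of reach is approached as far as the arm can. A call with a gripper value outside its range is refused whole. "gripper" is the opening, from 0 (shut) to 1 (fully open), set as the call begins (left out, the last holds). The fingers move at their own pace and stop on an object; "newtons" is the grip in N (left out, the last holds). Time passes only in rows, so rows that do not move let the fingers close. It gives the time, the measured TCP pose, the force and the opening at its end, in the units of the state.
- robot.observe(): the state, without advancing time (a new reading comes with each control period).
- robot.read_camera(name): name is "scene" or "top"; returns a dict with "frame" (480x640x3 uint8, blue, green, red), "mtx" (3x3 intrinsics, pixels), "distortion" ([k1, k2, p1, p2, k3] as OpenCV has them; the pictures are not rectified), "R" (3x3) and "t" (3): a world point X has camera coordinates R X + t. Camera axes: x right, y down, z forward; pixel columns grow to the right and rows downward; lengths in m; the calibration is good to about 2 mm. A picture is of the moment at which its call begins. There is no depth.
- robot.hand_in(): hands the job in, once; it reports no verdict.
The state is a dict: "time": time; "qpos": joint angles; "qvel": joint speeds; "joint_efforts": joint torques, N m; "tool_pos": TCP position; "tool_rot": TCP orientation; "contact_force": force on the tool from outside, world axes, zero at the start; "torque": the same for the moment, N m; "opening": finger opening in m.
Only numpy, scipy, OpenCV 4.12 (cv2) and the standard library are available. Lean on these libraries where they do the work, as an engineer would, in place of code of your own. Each camera call takes 0.05 s, during which the arm holds its last target. There are 200 camera calls.

## Working session

There is one attempt and no reset: what is moved stays moved. The work goes in short steps, Python scripts to look and compute and a tool call to move; the robot and the scene stay as the last step left them, time stands still between calls to the robot, and variables do not carry over. Pictures are saved under pics/ and viewed, on a budget of 10 in all, crops included, one or two more only if the job needs it, and the job is handed in when it is done.

Besides the shell and the picture viewer there is one more tool, called as name(argument=value, ...), one argument or row to a line, values as JSON. apply_moves: Moves the arm, as the interface text tells. Its arguments: {"type":"object","properties":{"rows":{"type":"array"},"gripper":{"type":"number"},"newtons":{"type":"number"}},"required":["rows"]}

```bash
mkdir -p pics; ls
cat > h.py <<'E'
import numpy as np, cv2
from cell import robot
def snap(cam,name=None):
    c=robot.read_camera(cam)
    if name: cv2.imwrite('pics/'+name,c['frame'])
    return c
def ray(c,uv):
    p=cv2.undistortPoints(np.array([[uv]],float),np.array(c['mtx']),np.array(c['distortion']))[0,0]
    R=np.array(c['R']);t=np.array(c['t'])
    return -R.T@t, R.T@np.array([p[0],p[1],1])
def onz(c,uv,z):
    o,d=ray(c,uv); return o+d*(z-o[2])/d[2]
def proj(c,X):
    return cv2.projectPoints(np.array(X,float).reshape(-1,1,3),cv2.Rodrigues(np.array(c['R']))[0],np.array(c['t'],float),np.array(c['mtx']),np.array(c['distortion']))[0][:,0]
E
python3 - <<'E'
from h import *
import pickle
for n in('scene','top'):
    c=snap(n,n+'0.png'); pickle.dump(c,open(n+'0.pkl','wb'))
    print(n,-np.array(c['R']).T@np.array(c['t']))
print(robot.observe())
E
```

```text
pics
scene [1.07179595 0.96588039 0.83046856]
top [ 0.40872906 -0.07512316  1.3133284 ]
{'time': 0.1, 'qpos': array([ 9.78978847e-01,  3.42689724e-01,  1.52487264e+00, -3.80338694e-05,
        1.27539500e+00, -1.46002230e-01]), 'qvel': array([ 0.00026402, -0.00173077, -0.00397813, -0.00041127, -0.00021664,
        0.00052285]), 'joint_efforts': array([ 1.54776197e-03, -4.32006419e+01, -2.44693744e+01,  7.19139352e-02,
        5.26839180e-02, -6.85971054e-05]), 'tool_pos': array([0.22617613, 0.47340458, 0.22611247]), 'tool_rot': array([-3.14023718e+00, -1.62558436e-04,  2.69578839e+00]), 'contact_force': array([0.25608056, 0.05543779, 0.84620184]), 'torque': array([-0.01580464,  0.03940859,  0.03394909]), 'opening': 0.09216644546353649}
```

View pics/scene0.png

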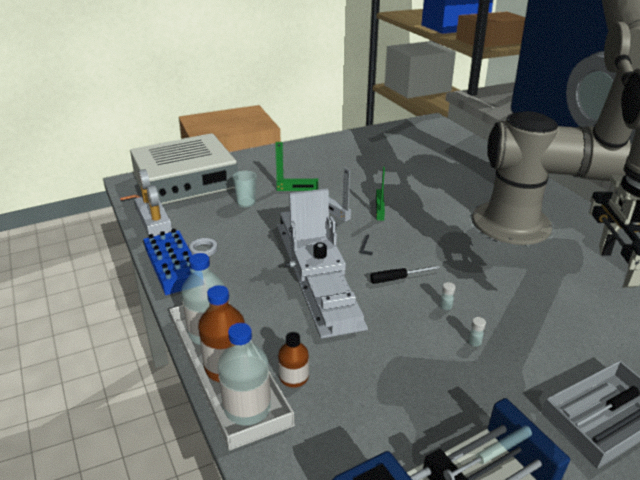

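View pics/top0.png

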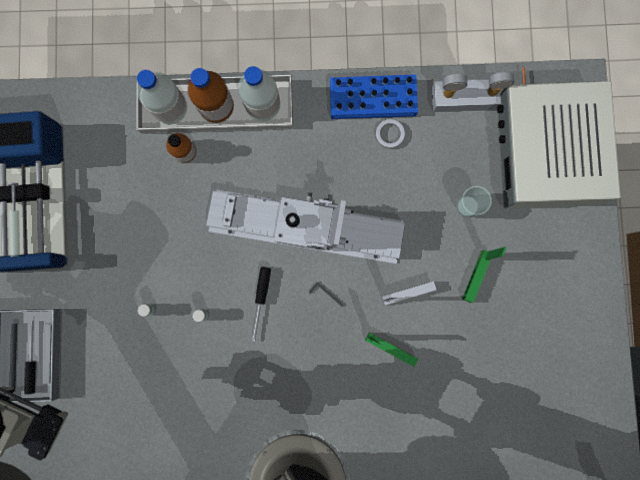

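Candidates for the square in the top view: grey at (410,293), green at (485,275), and green at (390,348). By the description the grey aluminium one is meant. A close crop will check it and locate the rail and knob.

Run:
```python
from h import *
import pickle
c=pickle.load(open('top0.pkl','rb'))
f=c['frame'][180:320,200:450]
cv2.imwrite('pics/crop1.png',cv2.resize(f,None,fx=3.2,fy=3.2,interpolation=cv2.INTER_CUBIC))
```

```text
(no output)
```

View pics/crop1.png

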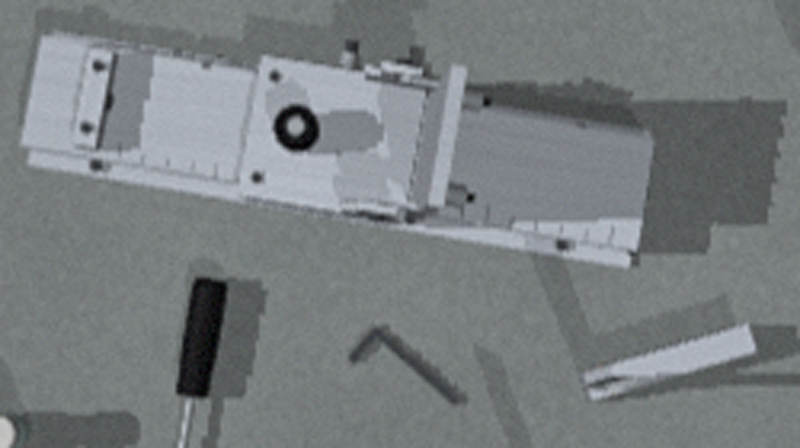

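The crop confirms the choice: the grey square lies at crop (585–755, 325–400), with its blade at the left end. The knob is at crop (297,127), the plate's top edge at (450,135), and the rail runs from (30,95) to (645,195).

Run:
```python
from h import *
import pickle
c=pickle.load(open('top0.pkl','rb')); s=pickle.load(open('scene0.pkl','rb'))
P=lambda u,v,z:onz(c,(u/3.2+200-.35,v/3.2+180-.35),z)
for n,a in dict(Ltop=(45,35,.04),Rtop=(652,130,.04),Lbot=(22,148,.04),Rbot=(638,248,.04),knob=(297,127,.092),stopA=(98,42,.06),stopB=(75,143,.06),stopA2=(117,48,.06),stopB2=(98,148,.06),plateFtop=(466,66,.174),plateFbot=(446,208,.174),sq_r1=(748,325,.03),sq_r2=(756,350,.03),sq_l1=(584,378,.03),sq_l2=(592,402,.03)).items(): print(n,P(*a).round(4))
f=c['frame'].astype(int)[265:315,375:445]
# square mask
g=c['frame'].astype(int); m=((g.min(2)>150)).astype(np.uint8); m[:270]=0;m[312:]=0;m[:,:376]=0;m[:,445:]=0
k=max(cv2.findContours(m,cv2.RETR_EXTERNAL,cv2.CHAIN_APPROX_NONE)[0],key=cv2.contourArea)
b=cv2.boxPoints(cv2.minAreaRect(k)); print(b)
print(np.array([onz(c,x,.03) for x in b]).round(4))
# blade top in scene view: project hypotheses
```

```text
Ltop [0.6554 0.1706 0.04  ]
Rtop [ 0.5742 -0.2557  0.04  ]
Lbot [0.5751 0.1877 0.04  ]
Rbot [ 0.4917 -0.2423  0.04  ]
knob [ 0.5769 -0.0094  0.092 ]
stopA [0.6455 0.1298 0.06  ]
stopB [0.5749 0.1467 0.06  ]
stopA2 [0.6408 0.1165 0.06  ]
stopB2 [0.5709 0.1307 0.06  ]
plateFtop [ 0.6012 -0.1216  0.174 ]
plateFbot [ 0.5116 -0.106   0.174 ]
sq_r1 [ 0.4363 -0.3176  0.03  ]
sq_r2 [ 0.4188 -0.3223  0.03  ]
sq_l1 [ 0.4027 -0.202   0.03  ]
sq_l2 [ 0.386  -0.2069  0.03  ]
[[382.44955 296.16513]
 [433.1835  280.94498]
 [435.66055 289.20187]
 [384.9266  304.42203]]
[[ 0.4062 -0.2029  0.03  ]
 [ 0.4369 -0.3172  0.03  ]
 [ 0.4184 -0.3217  0.03  ]
 [ 0.3878 -0.2076  0.03  ]]
```

The rail yaw is about -0.19 rad and its centre is at (0.574,-0.035). The carriage travel is about 0.03, and the knob is at (0.577,-0.009). The square's yaw is about +0.264 and its grip point is at (0.418,-0.283). First I'll turn the tool to the rail and go over the knob.

apply_moves(
  rows=[
    {"xyz": [0, 0, 0], "turn": 0.165},
    {"xyz": [0, 0, 0], "turn": 0.165},
    {"xyz": [0, 0, 0], "turn": 0.165},
    {"xyz": [0, 0, 0], "turn": 0.165},
    {"xyz": [0, 0, 0], "turn": 0.165},
    {"xyz": [0, 0, 0], "turn": 0.165},
    {"xyz": [0, 0, 0], "turn": 0.165},
    {"xyz": [0, 0, 0], "turn": 0.16},
  ],
  gripper=0.8,
)

```text
time: 1.1
tool_pos: [0.2262, 0.4735, 0.2263]
tool_rot: [-3.141, 0.001, 1.376]
contact_force: [-0.4, -0.2, -1.0]
opening: 0.0735
```

apply_moves(
  rows=[
    {"xyz": [-40.8, 43.6, 0], "turn": 0},
    {"xyz": [-40.8, 43.6, 0], "turn": 0},
    {"xyz": [-40.8, 43.6, 0], "turn": 0},
    {"xyz": [-40.8, 43.6, 0], "turn": 0},
    {"xyz": [-40.8, 43.6, 0], "turn": 0},
    {"xyz": [-40.8, 43.6, 0], "turn": 0},
    {"xyz": [-40.8, 43.6, 0], "turn": 0},
    {"xyz": [-40.8, 43.6, 0], "turn": 0},
    {"xyz": [-40.8, 43.6, 0], "turn": 0},
    {"xyz": [-40.8, 43.6, 0], "turn": 0},
  ],
)

```text
time: 2.35
tool_pos: [0.5782, -0.011, 0.2264]
tool_rot: [-3.141, -0.0, 1.381]
contact_force: [0.1, 0.9, 0.0]
opening: 0.0735
```

apply_moves(
  rows=[
    {"xyz": [2, 0, 30], "turn": 0},
    {"xyz": [0, 0, 40], "turn": 0},
    {"xyz": [0, 0, 40], "turn": 0},
    {"xyz": [0, 0, 30], "turn": 0},
    {"xyz": [0, 0, 15], "turn": 0},
    {"xyz": [0, 0, 7], "turn": 0},
    {"xyz": [0, 0, 0], "turn": 0},
  ],
)

```text
time: 3.22
tool_pos: [0.5782, -0.0073, 0.0651]
tool_rot: [3.141, -0.0, 1.381]
contact_force: [-0.3, -1.1, -0.1]
opening: 0.0733
```

apply_moves(
  rows=[
    {"xyz": [0, 0, 0], "turn": 0},
    {"xyz": [0, 0, 0], "turn": 0},
    {"xyz": [0, 0, 0], "turn": 0},
    {"xyz": [0, 0, 0], "turn": 0},
    {"xyz": [0, 0, 0], "turn": 0},
  ],
  gripper=0.1,
  newtons=25,
)

```text
time: 3.85
tool_pos: [0.5776, -0.0073, 0.0648]
tool_rot: [-3.141, -0.0, 1.381]
contact_force: [0.0, 0.2, 1.1]
opening: 0.0297
```

apply_moves(
  rows=[
    {"xyz": [5, 0, 0], "turn": 0},
    {"xyz": [10, 0, 0], "turn": 0},
    {"xyz": [15, 0, 0], "turn": 0},
    {"xyz": [15, 0, 0], "turn": 0},
    {"xyz": [15, 0, 0], "turn": 0},
    {"xyz": [15, 0, 0], "turn": 0},
    {"xyz": [10, 0, 0], "turn": 0},
    {"xyz": [4, 0, 0], "turn": 0},
    {"xyz": [0, 0, 0], "turn": 0},
  ],
)

```text
time: 4.97
tool_pos: [0.5955, 0.0809, 0.0648]
tool_rot: [3.14, -0.002, 1.381]
contact_force: [4.1, 2.8, -1.8]
opening: 0.03
```

apply_moves(
  rows=[
    {"xyz": [2, 0, 0], "turn": 0},
    {"xyz": [2, 0, 0], "turn": 0},
    {"xyz": [2, 0, 0], "turn": 0},
    {"xyz": [0, 0, 0], "turn": 0},
  ],
)

```text
time: 5.48
tool_pos: [0.5964, 0.0854, 0.0648]
tool_rot: [3.14, 0.0, 1.38]
contact_force: [6.0, -2.0, -1.7]
opening: 0.0298
```

apply_moves(
  rows=[
    {"xyz": [2, 0, 0], "turn": 0},
    {"xyz": [2, 0, 0], "turn": 0},
    {"xyz": [0, 0, 0], "turn": 0},
  ],
)

```text
time: 5.85
tool_pos: [0.5973, 0.0896, 0.0648]
tool_rot: [3.14, -0.0, 1.381]
contact_force: [5.4, -1.8, -1.7]
opening: 0.0295
```

apply_moves(
  rows=[
    {"xyz": [2, 0, 0], "turn": 0},
    {"xyz": [0, 0, 0], "turn": 0},
  ],
)

```text
time: 6.1
tool_pos: [0.5972, 0.0897, 0.0648]
tool_rot: [3.141, 0.003, 1.381]
contact_force: [3.8, -9.0, -0.3]
opening: 0.0299
```

apply_moves(
  rows=[
    {"xyz": [2, 0, 0], "turn": 0},
    {"xyz": [0, 0, 0], "turn": 0},
  ],
)

```text
time: 6.35
tool_pos: [0.5972, 0.0898, 0.0648]
tool_rot: [3.141, 0.006, 1.381]
contact_force: [0.7, -16.7, 1.3]
opening: 0.0297
```

apply_moves(
  rows=[
    {"xyz": [2, 0, 0], "turn": 0},
    {"xyz": [0, 0, 0], "turn": 0},
  ],
)

```text
time: 6.6
tool_pos: [0.5972, 0.0898, 0.0648]
tool_rot: [-3.141, 0.008, 1.381]
contact_force: [0.1, -23.7, 2.0]
opening: 0.0299
```

apply_moves(
  rows=[
    {"xyz": [-4, 0, 0], "turn": 0},
    {"xyz": [-3.5, 0, 0], "turn": 0},
    {"xyz": [0, 0, 0], "turn": 0},
  ],
)

```text
time: 6.98
tool_pos: [0.5971, 0.0888, 0.0648]
tool_rot: [3.14, -0.001, 1.38]
contact_force: [5.7, 0.8, -3.2]
opening: 0.0299
```

apply_moves(
  rows=[
    {"xyz": [-1, 0, 0], "turn": 0},
    {"xyz": [0, 0, 0], "turn": 0},
  ],
)

```text
time: 7.22
tool_pos: [0.5971, 0.0886, 0.0648]
tool_rot: [3.139, -0.002, 1.381]
contact_force: [7.3, 1.9, -4.0]
opening: 0.0295
```

apply_moves(
  rows=[
    {"xyz": [2.5, 0, 0], "turn": 0},
    {"xyz": [3, 0, 0], "turn": 0},
    {"xyz": [0, 0, 0], "turn": 0},
  ],
)

```text
time: 7.6
tool_pos: [0.5973, 0.0898, 0.0648]
tool_rot: [3.141, 0.004, 1.381]
contact_force: [2.6, -13.8, -0.1]
opening: 0.0301
```

apply_moves(
  rows=[
    {"xyz": [-2.5, 0, 0], "turn": 0},
    {"xyz": [0, 0, 0], "turn": 0},
    {"xyz": [0, 0, 0], "turn": 0},
    {"xyz": [0, 0, 0], "turn": 0},
  ],
  gripper=0.7,
)

```text
time: 8.1
tool_pos: [0.5964, 0.0908, 0.0647]
tool_rot: [-3.141, -0.0, 1.381]
contact_force: [-0.4, 0.3, -0.4]
opening: 0.0631
```

apply_moves(
  rows=[
    {"xyz": [0, 0, -20], "turn": 0},
    {"xyz": [0, 0, -40], "turn": 0},
    {"xyz": [0, 0, -50], "turn": 0},
    {"xyz": [0, 0, -50], "turn": 0},
    {"xyz": [0, 0, -35], "turn": 0},
    {"xyz": [0, 0, 0], "turn": 0},
  ],
)

```text
time: 8.85
tool_pos: [0.5978, 0.0907, 0.2632]
tool_rot: [3.135, -0.002, 1.381]
contact_force: [-0.2, 0.7, -0.1]
opening: 0.064
```

apply_moves(
  rows=[
    {"xyz": [-50, -13.2, 0], "turn": 0},
    {"xyz": [-50, -13.2, 0], "turn": 0},
    {"xyz": [-50, -13.2, 0], "turn": 0},
    {"xyz": [-50, -13.2, 0], "turn": 0},
    {"xyz": [-50, -13.2, 0], "turn": 0},
    {"xyz": [-50, -13.2, 0], "turn": 0},
    {"xyz": [-50, -13.2, 0], "turn": 0},
    {"xyz": [-50, -13.6, 0], "turn": 0},
  ],
)

```text
time: 9.85
tool_pos: [0.4157, -0.2832, 0.2585]
tool_rot: [-3.14, -0.001, 1.381]
contact_force: [0.0, -0.8, -1.1]
opening: 0.0643
```

apply_moves(
  rows=[
    {"xyz": [0, 0, 0], "turn": -0.151},
    {"xyz": [0, 0, 0], "turn": -0.151},
    {"xyz": [0, 0, 0], "turn": -0.152},
    {"xyz": [0, 0, 0], "turn": 0},
  ],
)

```text
time: 10.35
tool_pos: [0.4166, -0.282, 0.2586]
tool_rot: [-3.141, -0.002, 1.833]
contact_force: [-0.8, 0.4, -0.1]
opening: 0.0638
```

Run:
```python
from h import *
c=snap('scene'); t=snap('top')
a=cv2.resize(c['frame'][120:340,240:460],(400,400),interpolation=cv2.INTER_CUBIC)
b=cv2.resize(t['frame'][180:340,200:450],None,fx=1.6,fy=1.6*1.5625,interpolation=cv2.INTER_CUBIC)
cv2.imwrite('pics/p2.png',np.hstack([a,b[:400]]))
p=proj(c,[[.418,-.2825,.03],[.397,-.205,.15],[.397,-.205,0]]);print((p-[240,120])*400/220)
```

```text
[[159.80486767 142.31433945]
 [199.83254404  89.02359608]
 [196.34975466 180.58676761]]
```

View pics/p2.png

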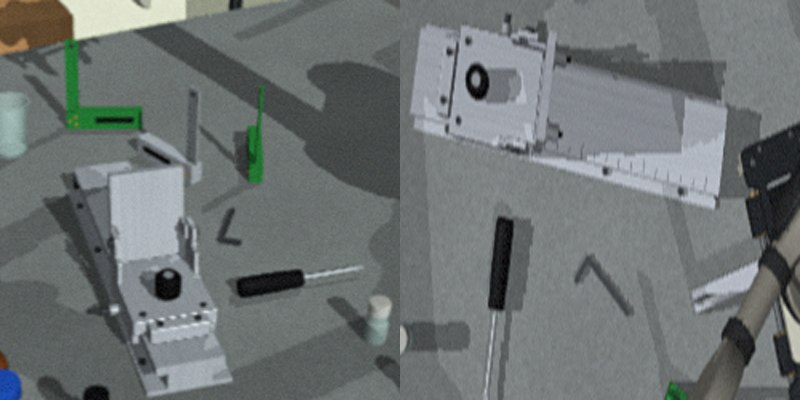

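The square stands where expected (scene crop, blade top at (194,90)), and the carriage now sits at the end stop block. Next I descend on the stock.

apply_moves(
  rows=[
    {"xyz": [0, 0, 50], "turn": 0},
    {"xyz": [0, 0, 50], "turn": 0},
    {"xyz": [0, 0, 50], "turn": 0},
    {"xyz": [0, 0, 50], "turn": 0},
    {"xyz": [0, 0, 30], "turn": 0},
    {"xyz": [0, 0, 15], "turn": 0},
    {"xyz": [0, 0, 6], "turn": 0},
    {"xyz": [0, 0, 0], "turn": 0},
    {"xyz": [0, 0, 0], "turn": 0},
  ],
  gripper=0.6,
)

```text
time: 11.58
tool_pos: [0.4176, -0.2829, 0.0098]
tool_rot: [3.14, 0.002, 1.835]
contact_force: [-0.1, -0.3, 0.8]
opening: 0.0549
```

apply_moves(
  rows=[
    {"xyz": [0, 0, 0], "turn": 0},
    {"xyz": [0, 0, 0], "turn": 0},
    {"xyz": [0, 0, 0], "turn": 0},
    {"xyz": [0, 0, 0], "turn": 0},
    {"xyz": [0, 0, 0], "turn": 0},
  ],
  gripper=0.05,
  newtons=30,
)

```text
time: 12.2
tool_pos: [0.4171, -0.2824, 0.0087]
tool_rot: [3.141, 0.0, 1.835]
contact_force: [0.5, -0.1, 1.4]
opening: 0.0195
```

apply_moves(
  rows=[
    {"xyz": [0, 0, 0], "turn": 0},
    {"xyz": [0, 0, 0], "turn": 0},
    {"xyz": [0, 0, 4.5], "turn": 0},
    {"xyz": [0, 0, 0], "turn": 0},
  ],
  gripper=0.35,
)

```text
time: 12.7
tool_pos: [0.4167, -0.2822, 0.0037]
tool_rot: [-3.141, -0.001, 1.835]
contact_force: [0.3, 0.1, 0.0]
opening: 0.032
```

apply_moves(
  rows=[
    {"xyz": [0, 0, 0], "turn": 0},
    {"xyz": [0, 0, 0], "turn": 0},
    {"xyz": [0, 0, 0], "turn": 0},
    {"xyz": [0, 0, 0], "turn": 0},
  ],
  gripper=0.05,
  newtons=35,
)

```text
time: 13.2
tool_pos: [0.417, -0.2824, 0.0042]
tool_rot: [3.141, -0.0, 1.835]
contact_force: [-0.7, -0.9, -2.0]
opening: 0.0198
```

apply_moves(
  rows=[
    {"xyz": [0, 0, -10], "turn": 0},
    {"xyz": [0, 0, -25], "turn": 0},
    {"xyz": [0, 0, -30], "turn": 0},
    {"xyz": [0, 0, -20], "turn": 0},
    {"xyz": [0, 0, 0], "turn": 0},
  ],
)

```text
time: 13.82
tool_pos: [0.4177, -0.283, 0.0908]
tool_rot: [3.14, 0.003, 1.835]
contact_force: [-0.3, 0.5, -3.0]
opening: 0.0199
```

apply_moves(
  rows=[
    {"xyz": [0, 0, 0], "turn": 0.1},
    {"xyz": [0, 0, 0], "turn": 0.127},
    {"xyz": [0, 0, 0], "turn": 0.127},
    {"xyz": [0, 0, 0], "turn": 0.1},
    {"xyz": [0, 0, 0], "turn": 0},
  ],
)

```text
time: 14.45
tool_pos: [0.4164, -0.2819, 0.0882]
tool_rot: [-3.14, -0.001, 1.382]
contact_force: [-0.2, -0.2, -3.3]
opening: 0.0199
```

apply_moves(
  rows=[
    {"xyz": [15, 8.6, 0], "turn": 0},
    {"xyz": [33, 20, 0], "turn": 0},
    {"xyz": [45, 26, 0], "turn": 0},
    {"xyz": [45, 26, 0], "turn": 0},
    {"xyz": [30, 17, 0], "turn": 0},
    {"xyz": [15, 9, 0], "turn": 0},
    {"xyz": [0, 0, 0], "turn": 0},
    {"xyz": [0, 0, 0], "turn": 0},
  ],
)

```text
time: 15.45
tool_pos: [0.5556, -0.1233, 0.089]
tool_rot: [-3.141, 0.0, 1.381]
contact_force: [-0.8, 0.2, -3.0]
opening: 0.0198
```

Run:
```python
from h import *
c=snap('scene'); t=snap('top')
a=cv2.resize(c['frame'][140:340,240:400],(400,500),interpolation=cv2.INTER_CUBIC)
b=cv2.resize(t['frame'][170:290,310:406],(400,500),interpolation=cv2.INTER_CUBIC)
cv2.imwrite('pics/p3.png',np.hstack([a,b]))
```

```text
(no output)
```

View pics/p3.png

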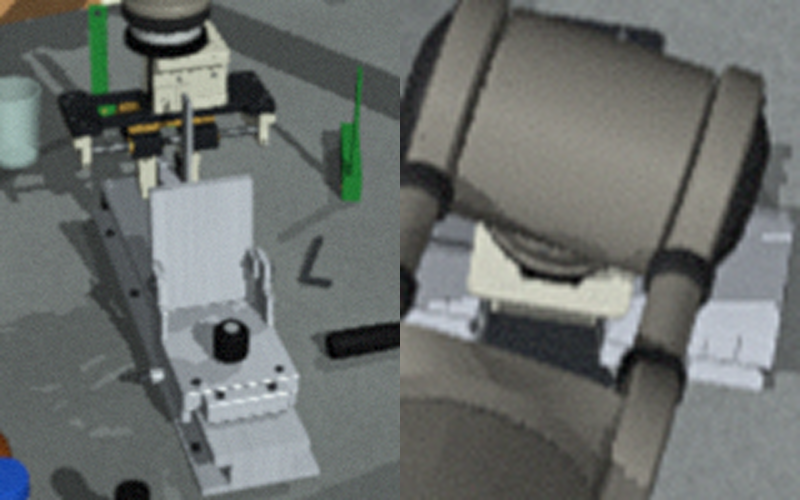

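The scene crop shows the blade upright at (187,140), inside the plate's width and in front of its top edge. Now I lower onto the rail.

apply_moves(
  rows=[
    {"xyz": [0, 0, 15], "turn": 0},
    {"xyz": [0, 0, 18], "turn": 0},
    {"xyz": [0, 0, 7], "turn": 0},
    {"xyz": [0, 0, 0], "turn": 0},
  ],
)

```text
time: 16.05
tool_pos: [0.5557, -0.1229, 0.0484]
tool_rot: [-3.14, -0.0, 1.38]
contact_force: [-0.2, 0.6, -2.8]
opening: 0.0202
```

apply_moves(
  rows=[
    {"xyz": [0, 0, 3], "turn": 0},
    {"xyz": [0, 0, 1.5], "turn": 0},
    {"xyz": [0, 0, 0], "turn": 0},
  ],
)

```text
time: 16.42
tool_pos: [0.5563, -0.1228, 0.0449]
tool_rot: [3.141, -0.0, 1.381]
contact_force: [-0.4, 0.0, -3.4]
opening: 0.0199
```

apply_moves(
  rows=[
    {"xyz": [0, 0, 1], "turn": 0},
    {"xyz": [0, 0, 0], "turn": 0},
  ],
)

```text
time: 16.68
tool_pos: [0.5564, -0.1229, 0.0442]
tool_rot: [3.141, -0.0, 1.381]
contact_force: [-0.5, 0.8, 2.1]
opening: 0.02
```

apply_moves(
  rows=[
    {"xyz": [4, 0, 0], "turn": 0},
    {"xyz": [7, 0, 0], "turn": 0},
    {"xyz": [7, 0, 0], "turn": 0},
    {"xyz": [6, 0, 0], "turn": 0},
    {"xyz": [4, 0, 0], "turn": 0},
    {"xyz": [3, 0, 0], "turn": 0},
    {"xyz": [0, 0, 0], "turn": 0},
  ],
)

```text
time: 17.55
tool_pos: [0.5626, -0.0921, 0.0442]
tool_rot: [3.14, 0.0, 1.381]
contact_force: [0.3, -3.3, 5.3]
opening: 0.0197
```

apply_moves(
  rows=[
    {"xyz": [2, 0, 0], "turn": 0},
    {"xyz": [2, 0, 0], "turn": 0},
    {"xyz": [0, 0, 0], "turn": 0},
  ],
)

```text
time: 17.92
tool_pos: [0.5633, -0.0885, 0.0442]
tool_rot: [3.14, 0.0, 1.381]
contact_force: [-1.2, -4.9, 5.8]
opening: 0.0198
```

apply_moves(
  rows=[
    {"xyz": [2, 0, 0], "turn": 0},
    {"xyz": [1, 0, 0], "turn": 0},
    {"xyz": [0, 0, 0], "turn": 0},
  ],
)

```text
time: 18.3
tool_pos: [0.5638, -0.0856, 0.0442]
tool_rot: [3.14, 0.0, 1.381]
contact_force: [-0.7, -4.8, 5.9]
opening: 0.0198
```

apply_moves(
  rows=[
    {"xyz": [1, 0, 0], "turn": 0},
    {"xyz": [0, 0, 0], "turn": 0},
  ],
)

```text
time: 18.55
tool_pos: [0.564, -0.0847, 0.0442]
tool_rot: [3.141, 0.0, 1.381]
contact_force: [-0.1, -4.4, 4.8]
opening: 0.0196
```

apply_moves(
  rows=[
    {"xyz": [1, 0, 0], "turn": 0},
    {"xyz": [0, 0, 0], "turn": 0},
  ],
)

```text
time: 18.8
tool_pos: [0.5641, -0.0841, 0.0442]
tool_rot: [3.14, 0.001, 1.381]
contact_force: [-1.1, -6.4, 5.1]
opening: 0.0197
```

apply_moves(
  rows=[
    {"xyz": [1, 0, 0], "turn": 0},
    {"xyz": [0, 0, 0], "turn": 0},
  ],
)

```text
time: 19.05
tool_pos: [0.5641, -0.0841, 0.0442]
tool_rot: [3.141, 0.002, 1.381]
contact_force: [-2.8, -11.2, 6.1]
opening: 0.0196
```

apply_moves(
  rows=[
    {"xyz": [0, 0, 1], "turn": 0},
    {"xyz": [0, 0, 0.8], "turn": 0},
    {"xyz": [0, 0, 0], "turn": 0},
  ],
)

```text
time: 19.42
tool_pos: [0.5641, -0.0841, 0.0441]
tool_rot: [3.14, 0.002, 1.381]
contact_force: [-8.0, -10.0, 20.1]
opening: 0.02
```

Run:
```python
from h import *
c=snap('scene'); t=snap('top')
a=cv2.resize(c['frame'][160:340,260:404],(480,600),interpolation=cv2.INTER_CUBIC)
b=cv2.resize(t['frame'][180:300,200:440],(320,160));b=cv2.copyMakeBorder(b,0,440,0,0,0)
cv2.imwrite('pics/p4.png',np.hstack([a,b]))
```

```text
(no output)
```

View pics/p4.png

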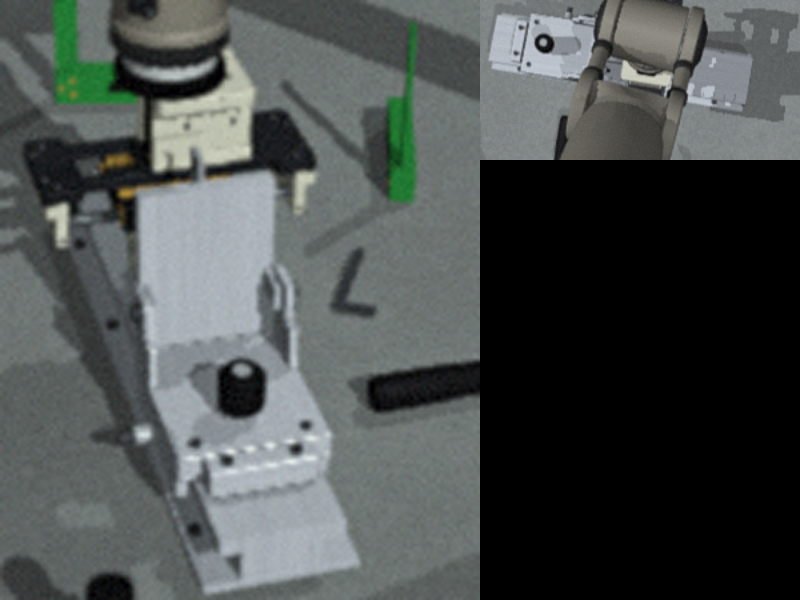

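Run:
```python
from h import *
c=robot.read_camera('scene')
C=np.array([.574,-.035,0]);ry=np.array([.189,.982,0]);rx=np.array([.982,-.189,0])
def W(x,y,z): return C+rx*x+ry*y+np.array([0,0,z+.04])
for L in(0,.05,.1,-.05):
    pts=[]
    for yy in(-.016,-.006):
        zz=.135-.012; y=.046+yy*np.cos(L)-zz*np.sin(L); z=.012+zz*np.cos(L)-yy*np.sin(L)
        pts+= [W(-.045,y,z),W(.045,y,z)]
    print(L,((proj(c,pts)-[260,160])/.3).round(0).tolist())
print('knob',((proj(c,W(0,.125,.052))-[260,160])/.3).round(0))
s=robot.observe();print(s['time'],s['contact_force'],s['tool_pos'])
```

```text
0 [[269.0, 168.0], [134.0, 187.0], [274.0, 176.0], [138.0, 195.0]]
0.05 [[267.0, 163.0], [132.0, 181.0], [271.0, 171.0], [136.0, 190.0]]
0.1 [[264.0, 158.0], [130.0, 176.0], [268.0, 166.0], [134.0, 185.0]]
-0.05 [[272.0, 174.0], [137.0, 193.0], [277.0, 181.0], [141.0, 200.0]]
knob [[243. 367.]]
19.575 [-7.42899053 -9.90964663 18.60722236] [ 0.56415269 -0.08411465  0.04414646]
```

```bash
python3 -c "
from h import *
print(robot.hand_in()); print(robot.observe()['contact_force'])"
```

```text
the job is handed in; nothing more can be done
None
the job is handed in; nothing more can be done
```

The job is handed in at about 19.6 s of arm time, with the gripper still holding the square and pressing it into the corner. I slid the carriage home by its knob, then stood the grey try square on the rail and pushed it up against the plate.

**Carriage:** it ran about 99 mm and stopped hard, resisting up to 24 N. In the last picture the knob sits within 2 px of where it should be at full travel. The click is less certain. On a light pull back the tool moved about 1 mm, with only about 2 N measured along the rail, less than the roughly 10 N the notch should hold. I pushed the carriage home again with about 14 N before letting go.

**Square:** the stock touched the rail at the expected height. The blade met the plate where an upright plate should be. The last reading was about 19 N down and 10 N forward, with about 7 N sideways that I left as it was.

**Plate:** its top edge matches the upright prediction to about 2 px in the picture; the sagged position would be about 10 px off. I could not see the blade-to-plate contact or the stock on the rail directly, because the plate and arm hide them.

I did not touch any of the other items, and none looked displaced in the parts of the bench I viewed.

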